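# Find the jam jar that has not sealed

### The arm

A 6-joint arm with a two-finger parallel gripper is mounted at the origin on the work surface; the furniture and walls round the work are solid. World frame = base frame: x ahead of the robot, y to its left, z up, the work surface at z = 0. Lengths are in m, angles in rad, forces in N, time in s.
With the tool pointing down it reaches from about 0.25 to 0.775 m from the base axis. Payload 4 kg.
Tool frame: the origin (TCP) lies midway between the tips of the shut fingers; the grasp point (between the pads) lies 19 mm behind it; z points along the fingers, y is the direction in which the jaws open and shut (so a half turn about z gives the same grasp; the last joint's range is limited). The gripper opens to 94 mm and grips with 3 to 60 N. Pads are 16 mm wide; open, the fingers measure 119 mm over their backs; the gripper's body (75 mm by 177 mm) begins 78 mm behind the grasp point.
Start: joints at [-1.205, 0.087, 1.371, -0, 1.684, -0.103], TCP at [0.248, -0.491, 0.206] pointing down, gripper open.
Joint ranges: [-3.1, 3.1], [-0.76, 2.03], [0.27, 2.55], [-1.08, 4.22], [0.17, 2.65], [-2.57, 2.57]. Speed limits (rad/s): [2.79, 2.79, 3.14, 3.14, 3.14, 3.14].

### API

Orientations are given as a 3x3 rotation matrix whose columns are the frame's x, y, z axes.
In Python, from station import observe, snapshot, close_job gives the robot as it stands. The module is installed in compiled form; this text tells all that it offers.
- The arm moves only by the tool apply_moves, never from a script. Its argument "increments" is a list that holds one entry, the list of rows, each a list of 7 numbers: the shift along the tool's x, y, z in m, then the turn, a rotation vector about the tool's x, y, z in rad, then the opening, from 0 (shut) to 1 (fully open). A call has 1 to 20 rows; each row is the pose to reach, as a shift and turn from the pose commanded when the call began, along the tool's axes at that moment; what a row does not reach only later rows make up. A row lasts 1/12 s, in which the tool goes at most 41.7 mm and 7.16 degrees, less where a joint would pass 70% of its speed; a pose out of reach is approached as far as the arm can. A call with a gripper value outside its range is refused whole. The fingers move at their own pace and stop on an object; the grip force is fixed at half the most. Time passes only in rows, so rows that repeat a pose let the fingers close. It gives the time, the measured TCP pose, the force and the opening at its end, in the units of the state.
- observe(): the state, without advancing time (a new reading comes with each control period).
- snapshot(name): name is "side" or "top"; returns a dict with "img" (480x640x3 uint8, red, green, blue), "intrinsics" (3x3 intrinsics, pixels), "R" (3x3) and "t" (3): a world point X has camera coordinates R X + t. Camera axes: x right, y down, z forward; pixel columns grow to the right and rows downward; lengths in m; the calibration is good to about 2 mm. A picture is of the moment at which its call begins. There is no depth.
- close_job(): hands the job in, once; it reports no verdict.
The state is a dict: "t": time; "joints": joint angles; "joint_velocities": joint speeds; "tau": joint torques, N m; "position": TCP position; "ee_rot": TCP orientation; "force": force on the tool from outside, world axes, zero at the start; "torque": the same for the moment, N m; "finger_gap": finger opening in m.
Only numpy, scipy, OpenCV 4.12 (cv2) and the standard library are available. Lean on these libraries where they do the work, as an engineer would, in place of code of your own. Each camera call takes 0.05 s, during which the arm holds its last target. There are 200 camera calls.

### The job

One of the four jam jars on the board has not sealed, and it cannot be seen from outside: with the wooden muddler, press its tip gently on the middle of each lid in turn, from the left jar to the right one, firmly enough to feel whether it gives (a sealed lid stays firm, the unsealed one clicks in and stays in). Put the muddler back in its stand and set the unsealed jar upright in the middle of the empty saucer, to be eaten first. Leave the three sealed jars where they are and disturb nothing else.

Things in the scene. Friction and masses are not known exactly. Their poses are not given: they have to be found in the camera images.
- board: wooden board lying flat, 125 mm (its x) by 420 mm (its y) by 16 mm thick, carrying the four jars in a row along its y axis, about 96 mm apart; fixed; origin at the centre of its underside
- jar_1: glass jam jar with a plain steel lid, the leftmost (largest y) of four that look the same; 62 mm diameter, 85 mm tall, the lid being the top 21 mm, about 0.33 kg; origin at the centre of its underside, z up along its axis
- lid_1 (a point): test point: the middle of the round centre panel (30 mm across) on top of the lid of jar_1, 85 mm above the jar's underside. The panel of a sealed lid stays firm (it springs 1 to 2 mm under 10 to 20 N and comes back); that of an unsealed lid yields at about 3 N, goes 6 mm in and stays in, and this point with it
- jar_2: glass jam jar with a plain steel lid, the second from the left of four that look the same; 62 mm diameter, 85 mm tall, the lid being the top 21 mm, about 0.33 kg; origin at the centre of its underside, z up along its axis
- lid_2 (a point): test point: the middle of the round centre panel (30 mm across) on top of the lid of jar_2, 85 mm above the jar's underside. The panel of a sealed lid stays firm (it springs 1 to 2 mm under 10 to 20 N and comes back); that of an unsealed lid yields at about 3 N, goes 6 mm in and stays in, and this point with it
- jar_3: glass jam jar with a plain steel lid, the third from the left of four that look the same; 62 mm diameter, 85 mm tall, the lid being the top 21 mm, about 0.33 kg; origin at the centre of its underside, z up along its axis
- lid_3 (a point): test point: the middle of the round centre panel (30 mm across) on top of the lid of jar_3, 85 mm above the jar's underside. The panel of a sealed lid stays firm (it springs 1 to 2 mm under 10 to 20 N and comes back); that of an unsealed lid yields at about 3 N, goes 6 mm in and stays in, and this point with it
- jar_4: glass jam jar with a plain steel lid, the rightmost (smallest y) of four that look the same; 62 mm diameter, 85 mm tall, the lid being the top 21 mm, about 0.33 kg; origin at the centre of its underside, z up along its axis
- lid_4 (a point): test point: the middle of the round centre panel (30 mm across) on top of the lid of jar_4, 85 mm above the jar's underside. The panel of a sealed lid stays firm (it springs 1 to 2 mm under 10 to 20 N and comes back); that of an unsealed lid yields at about 3 N, goes 6 mm in and stays in, and this point with it
- muddler: turned wooden muddler standing tip down in its stand, 159 mm long, 90 g; origin at the very end of its rounded tip, z up along its axis to the head; tip part 18 mm diameter for the lowest 47 mm, then a shoulder 33 mm across that rests on the stand
- tip (a point): the lowest point of the muddler's rounded tip (a half ball of 18 mm diameter)
- head (a point): where to hold the muddler: on its axis in the middle of its straight head, 134 mm above the tip; the head is 33 mm diameter from 112 to 156 mm above the tip
- stand: dark wooden block, 85 x 75 mm and 56 mm high on a 105 x 95 mm foot, fixed; a round hole of 25 mm diameter, 51 mm deep, in the middle of its top holds the muddler, whose tip then hangs 9 mm above the table; origin at the centre of its underside
- saucer: empty patterned saucer lying on the table, fixed; 155 mm diameter, rim 19 mm high, flat middle 68 mm across and 5 mm above the table; origin at the centre of its underside
- cup: patterned coffee cup, 81 x 108 x 74 mm; bystander
- mandarin: mandarin, 55 mm; bystander
- lemon: lemon, 78 x 55 mm; bystander
- honey_jar: honey jar, 68 mm diameter, 112 mm tall; bystander

How it is judged:
By the outcome, as a careful person would: the job done as asked, in the order asked, and still so for the second after the job is handed in, with the robot touching nothing.
It also fails if it takes over 72 s, if anything falls off the work surface, if the arm or the gripper's body presses on something with over 40 N, if the wrist force passes 120 N, or if a joint passes its speed limit or range.

## Working session

There is one attempt and no reset: what is moved stays moved. The work goes in short steps, Python scripts to look and compute and a tool call to move; the robot and the scene stay as the last step left them, time stands still between calls to the robot, and variables do not carry over. Pictures are saved under pics/ and viewed, about 8 in all and at most 12, crops included, and the job is handed in when it is done.

Besides the shell and the picture viewer there is one more tool, called after "Emit:" as a command line: name --argument value ..., lists and objects as JSON in quotes. apply_moves: Moves the arm, as the interface text tells. Its arguments: {"type":"object","properties":{"increments":{"type":"array"}},"required":["increments"]}

```bash
mkdir -p pics; python3 - <<'E'
from station import observe,snapshot
import cv2,numpy as np
s=observe();print({k:np.round(v,3).tolist() for k,v in s.items()})
for n in("side","top"):
    d=snapshot(n);cv2.imwrite(f"pics/{n}0.png",d["img"][:,:,::-1]);np.savez(f"{n}0.npz",**d)
    print(n,d["intrinsics"].tolist(),np.round(d["R"],4).tolist(),d["t"].tolist(),"cam",(-d["R"].T@d["t"]).round(3))
E
```

```text
{'t': 0.0, 'joints': [-1.205, 0.088, 1.372, -0.0, 1.684, -0.103], 'joint_velocities': [-0.001, 0.0, -0.002, -0.001, -0.0, -0.0], 'tau': [-0.001, -34.018, -30.243, 0.072, 0.033, -0.0], 'position': [0.248, -0.49, 0.204], 'ee_rot': [[0.892, 0.452, -0.001], [0.452, -0.892, 0.002], [0.0, -0.002, -1.0]], 'force': [0.924, -0.568, -0.435], 'torque': [0.044, 0.026, -0.023], 'finger_gap': 0.094}
side [[499.8158069207808, 0.0, 318.8702888361663], [0.0, 499.8158069207808, 242.7207190005661], [0.0, 0.0, 1.0]] [[-0.8343, -0.5511, 0.0163], [-0.249, 0.3502, -0.903], [0.492, -0.7574, -0.4294]] [0.4369194847767735, 0.22755701243923832, 0.7752756413239228] cam [0.04  0.748 0.531]
top [[457.36104936611594, 0.0, 324.13446262703377], [0.0, 457.36104936611594, 238.4474169237251], [0.0, 0.0, 1.0]] [[-0.0129, -0.9999, -0.0007], [-0.9773, 0.0128, -0.2116], [0.2116, -0.0021, -0.9774]] [-0.029039829846233378, 0.5244669617140004, 0.926813921083671] cam [ 0.316 -0.034  1.017]
```

View pics/side0.png

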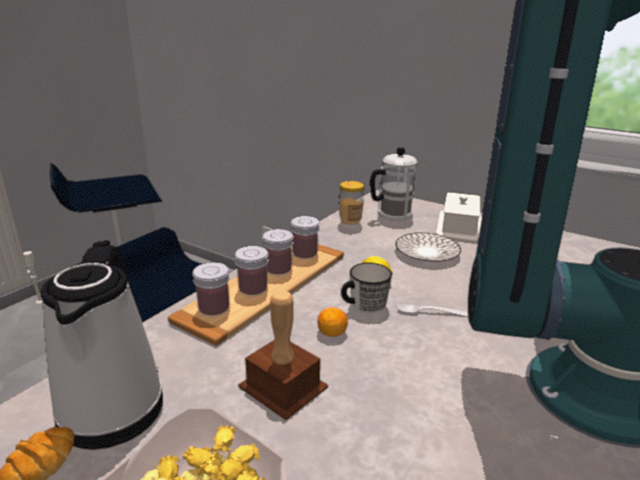

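View pics/top0.png

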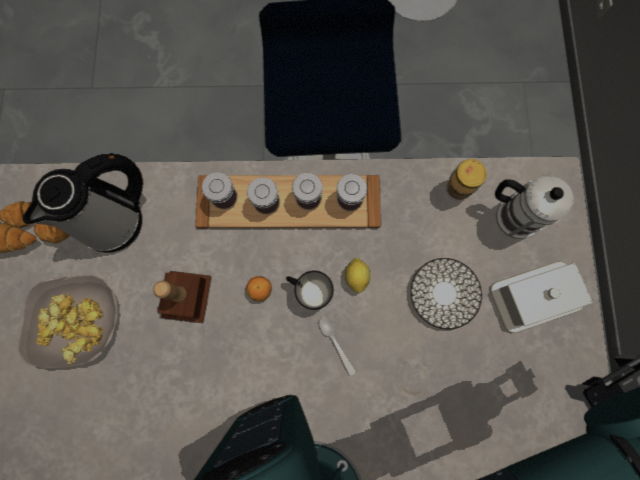

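The side view shows the jar lids at about (211,272), (252,256), (277,238) and (305,224), the muddler head near (283,296) and the saucer near (428,248). The top view shows the lids at about (218,184), (263,190), (308,184) and (351,186), the head near (162,289) and the saucer near (445,293). I'll enlarge both for exact pixels.

```bash
python3 - <<'E'
import cv2,numpy as np
def crop(im,x,y,w,h,s):
    c=cv2.resize(im[y:y+h,x:x+w],None,fx=s,fy=s,interpolation=cv2.INTER_CUBIC)
    for i in range((x+9)//10*10,x+w,10):
        L=14 if i%50==0 else 6; cv2.line(c,(int((i-x+.5)*s),0),(int((i-x+.5)*s),L),(0,255,0),1)
        if i%50==0: cv2.putText(c,str(i),(int((i-x)*s)+3,22),0,.4,(0,255,0),1)
    for i in range((y+9)//10*10,y+h,10):
        L=14 if i%50==0 else 6; cv2.line(c,(0,int((i-y+.5)*s)),(L,int((i-y+.5)*s)),(0,255,0),1)
        if i%50==0: cv2.putText(c,str(i),(16,int((i-y)*s)+6),0,.4,(0,255,0),1)
    return c
t=cv2.imread("pics/top0.png");s=cv2.imread("pics/side0.png")
cv2.imwrite("pics/topc.png",crop(t,150,165,240,165,3.33))
cv2.imwrite("pics/sidec.png",crop(s,170,200,200,150*1,4)[:600,:800])
E
```

```text
(no output)
```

View pics/topc.png

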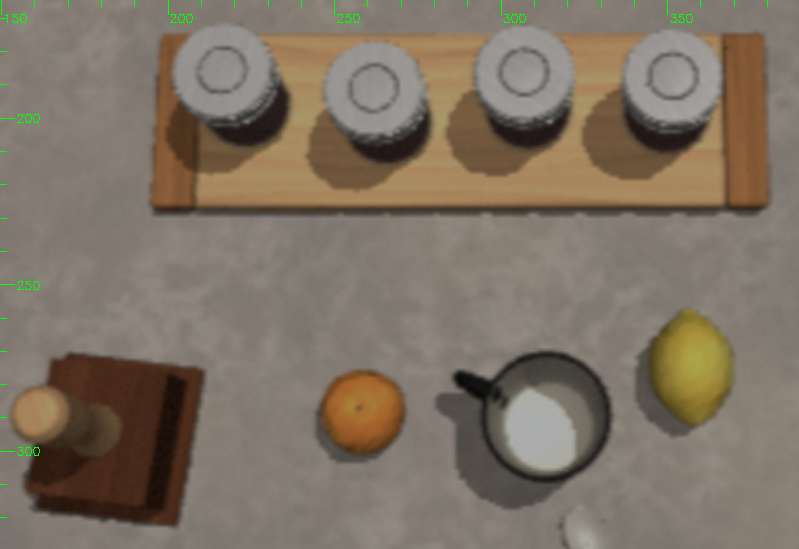

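View pics/sidec.png

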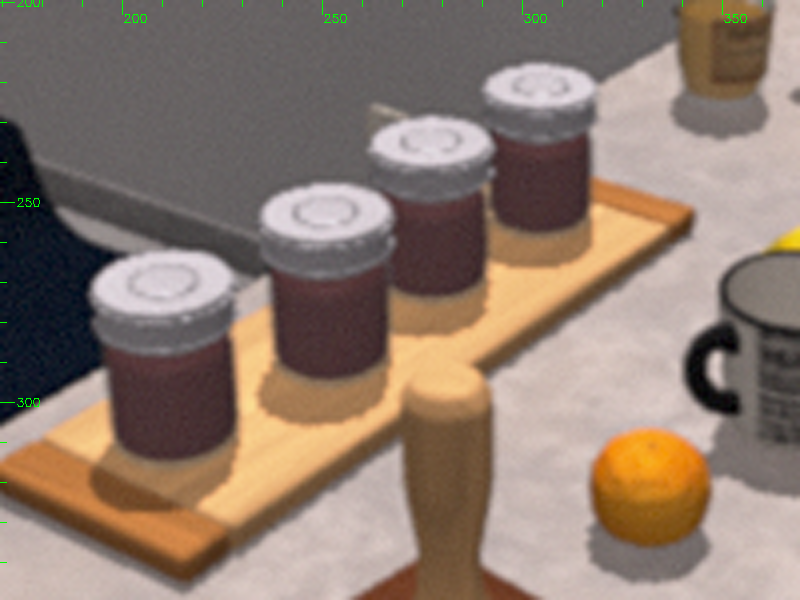

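Top panel-ring centres: (216.2,185.2), (261.8,190.9), (306.9,185.8) and (351.3,187.0). Side: (210.3,270), (251,252.5), (277.3,234.8) and (304.8,221). Head-top centre: (161.8,288.5) in the top view and (281.3,295.5) in the side view.

```bash
cat >geo.py <<'E'
import numpy as np,cv2
def load(n): 
    d=np.load(n+".npz");return d["intrinsics"],d["R"],d["t"]
def P(n):
    K,R,t=load(n);return K@np.c_[R,t]
def tri(a,b,na="top0",nb="side0"):
    X=cv2.triangulatePoints(P(na),P(nb),np.float64(a),np.float64(b)).ravel();X=X[:3]/X[3]
    e=[np.round((lambda q:q[:2]/q[2])(P(n)@np.r_[X,1])-p,1).tolist() for n,p in((na,a),(nb,b))]
    return X.round(4),e
def onz(n,p,z):
    K,R,t=load(n);c=-R.T@t;d=R.T@np.linalg.solve(K,np.r_[p,1]);return (c+d*(z-c[2])/d[2]).round(4)
def proj(n,X):
    q=P(n)@np.r_[X,1];return (q[:2]/q[2]).round(1)
E
python3 - <<'E'
from geo import *
for n,a,b in [("j1",(216.2,185.2),(210.3,270)),("j2",(261.8,190.9),(251,252.5)),("j3",(306.9,185.8),(277.3,234.8)),("j4",(351.3,187),(304.8,221)),("head",(161.8,288.5),(281.3,295.5)),("saucer",(445,293),(428,248))]:
    print(n,*tri(a,b),"on z",onz("top0",a,{"h":.168,"s":.012}.get(n[0],.101)),onz("side0",b,{"h":.168,"s":.012}.get(n[0],.101)))
# stand foot corners, top view
c=lambda u,v:(150+u/3.33-.5,165+v/3.33-.5)
for p in[(203,370),(178,525),(35,508)]:print("foot",onz("top0",c(*p),.0))
# saucer rim ellipse extremes (top)
im=cv2.imread("pics/top0.png");cv2.imwrite("pics/sau.png",np.hstack([cv2.resize(im[245:345,395:495],None,fx=4,fy=4,interpolation=2),cv2.resize(cv2.imread("pics/side0.png")[200:300,380:480],None,fx=4,fy=4,interpolation=2)]))
E
```

```text
j1 [0.6337 0.1909 0.0967] [[-0.1, -0.2], [0.2, 0.1]] on z [0.6318 0.1896 0.101 ] [0.6283 0.1964 0.101 ]
j2 [0.62   0.0945 0.0965] [[-0.1, -0.3], [0.3, 0.1]] on z [0.618  0.0936 0.101 ] [0.6147 0.1012 0.101 ]
j3 [ 0.6299 -0.0007  0.0963] [[-0.1, -0.1], [0.1, 0.0]] on z [ 0.628 -0.001  0.101] [0.6238 0.0074 0.101 ]
j4 [ 0.6256 -0.0945  0.0964] [[0.0, 0.0], [-0.0, -0.0]] on z [ 0.6241 -0.0942  0.101 ] [ 0.6194 -0.0856  0.101 ]
head [0.4107 0.27   0.1608] [[-0.3, -0.6], [0.7, 0.2]] on z [0.4087 0.2668 0.168 ] [0.4047 0.2794 0.168 ]
saucer [ 0.4081 -0.2999  0.0091] [[-0.0, -0.0], [0.0, 0.0]] on z [ 0.4079 -0.2991  0.012 ] [ 0.4061 -0.2941  0.012 ]
foot [0.4545 0.2193 0.    ]
foot [0.3522 0.2316 0.    ]
foot [0.3645 0.3263 0.    ]
```

View pics/sau.png

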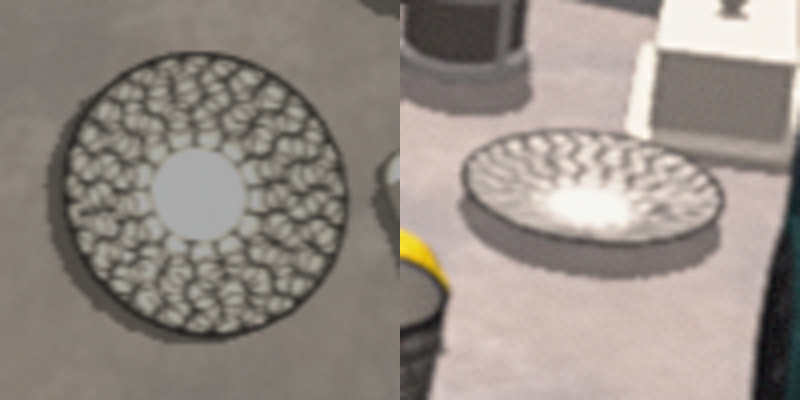

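Triangulated: lids at about z=0.097 (text 0.101), and the muddler axis at about (0.409,0.270), which matches the stand foot centre of (0.4095,0.273). The saucer is at about (0.408,-0.297), with its rim centred at crop (207,194) in the top view. All are plausible, so I'll move towards the muddler.

Emit:
apply_moves --increments '[[[0.1,-0.08,-0.1,0,0,-0.3,1],[0.402,-0.347,-0.124,0,0,-1.1,1],[0.402,-0.347,-0.124,0,0,-1.1,1],[0.402,-0.347,-0.124,0,0,-1.1,1],[0.402,-0.347,-0.124,0,0,-1.1,1],[0.402,-0.347,-0.124,0,0,-1.1,1],[0.402,-0.347,-0.124,0,0,-1.1,1],[0.402,-0.347,-0.124,0,0,-1.1,1],[0.402,-0.347,-0.124,0,0,-1.1,1],[0.402,-0.347,-0.124,0,0,-1.1,1],[0.402,-0.347,-0.124,0,0,-1.1,1],[0.402,-0.347,-0.124,0,0,-1.1,1],[0.402,-0.347,-0.124,0,0,-1.1,1],[0.402,-0.347,-0.124,0,0,-1.1,1],[0.402,-0.347,-0.124,0,0,-1.1,1],[0.402,-0.347,-0.124,0,0,-1.1,1]]]'

```text
t: 1.43
position: [0.4501, 0.0003, 0.3288]
ee_rot: [[0.001, 1.0, -0.001], [1.0, -0.001, -0.001], [-0.001, -0.001, -1.0]]
force: [-0.1, -0.1, -0.4]
finger_gap: 0.0939
```

Emit:
apply_moves --increments '[[[0.269,-0.041,0.09,0,0,0,1],[0.269,-0.041,0.09,0,0,0,1],[0.269,-0.041,0.09,0,0,0,1],[0.269,-0.041,0.09,0,0,0,1],[0.269,-0.041,0.09,0,0,0,1],[0.269,-0.041,0.09,0,0,0,1],[0.269,-0.041,0.09,0,0,0,1],[0.269,-0.041,0.09,0,0,0,1],[0.269,-0.041,0.09,0,0,0,1],[0.269,-0.041,0.09,0,0,0,1]]]'

```text
t: 2.27
position: [0.4105, 0.2677, 0.2393]
ee_rot: [[0.004, 1.0, -0.0], [1.0, -0.004, -0.001], [-0.001, -0.0, -1.0]]
force: [0.1, -0.5, -0.6]
finger_gap: 0.0936
```

```bash
python3 - <<'E'
from station import observe,snapshot
import cv2,numpy as np
s=observe();print(s["position"].round(4) if hasattr(s["position"],"round") else s["position"])
cs=[]
for n,(x,y) in(("side",(230,190)),("top",(110,230))):
    d=snapshot(n);im=d["img"][:,:,::-1];cv2.imwrite(f"pics/{n}1.png",im);cs.append(cv2.resize(im[y:y+150,x:x+100],None,fx=4,fy=4,interpolation=2))
cv2.imwrite("pics/c1.png",np.hstack(cs))
E
```

```text
[0.4105 0.2677 0.2393]
```

View pics/c1.png

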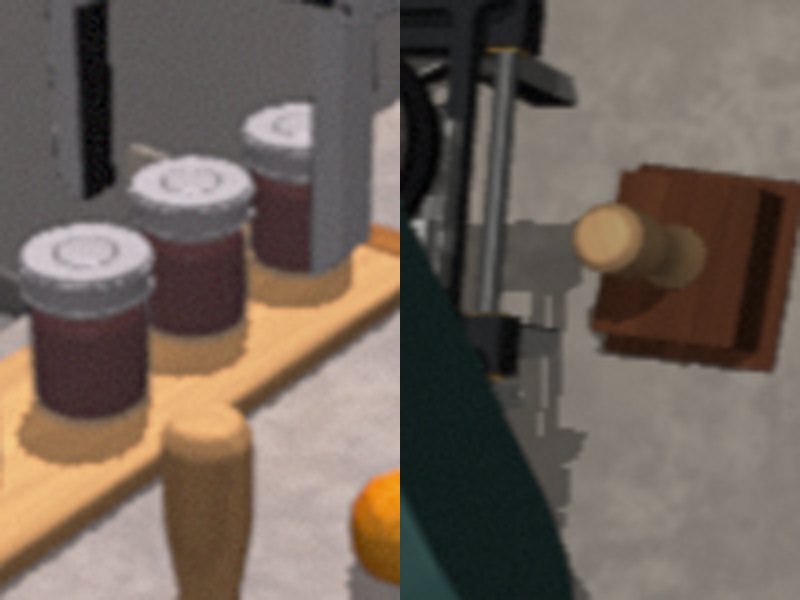

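The side crop shows the open fingers straddling the muddler from above, with tips at about side (253,239) and (313,257). In the top view the head top is at about (162,289). I'll check those tip pixels against the calibration.

```bash
python3 - <<'E'
from geo import *
for dx in(-.0545,0,.0545):print(proj("side0",[.4105+dx,.2677,.2393]),proj("top0",[.4105+dx,.2677,.2393]))
for z in(.168,.12):print("muddler at (.409,.269)",z,proj("side0",[.409,.269,z]),proj("top0",[.409,.269,z]))
E
```

```text
[316.  255.6] [144.5 315.5]
[282.3 245. ] [146.8 283.1]
[251.1 235.2] [149.  251.6]
muddler at (.409,.269) 0.168 [283.3 291.4] [160.6 288.4]
muddler at (.409,.269) 0.12 [283.8 320. ] [169.2 291. ]
```

```bash
python3 - <<'E'
from geo import *
for n,a,b in [("j1",(216.2,185.2),(210.3,270)),("j2",(261.8,190.9),(251,252.5)),("j3",(306.9,185.8),(277.3,234.8)),("j4",(351.3,187),(304.8,221)),("head",(161.8,288.5),(281.3,295.5)),("saucerrim",(446.2,293.1),(427.9,246))]:
    for du in(0,-1):print(n,du,*tri(a,(b[0]+du,b[1]-2.5)))
print(onz("top0",(446.2,293.1),.019),onz("top0",(444,293.2),.005))
E
```

```text
j1 0 [0.6328 0.1903 0.1015] [[-0.3, -0.5], [0.6, 0.2]]
j1 -1 [0.6337 0.1909 0.1012] [[-0.6, -0.9], [1.0, 0.4]]
j2 0 [0.6191 0.0942 0.1018] [[-0.4, -0.6], [0.6, 0.2]]
j2 -1 [0.6201 0.0948 0.1015] [[-0.6, -1.0], [1.0, 0.4]]
j3 0 [ 6.287e-01 -5.000e-04  1.022e-01] [[-0.3, -0.5], [0.5, 0.1]]
j3 -1 [6.298e-01 1.000e-04 1.018e-01] [[-0.5, -0.9], [0.9, 0.3]]
j4 0 [ 0.6243 -0.0937  0.1028] [[-0.2, -0.4], [0.3, 0.1]]
j4 -1 [ 0.6255 -0.0932  0.1024] [[-0.5, -0.8], [0.7, 0.2]]
head 0 [0.4108 0.2691 0.1643] [[-0.5, -0.9], [1.0, 0.3]]
head -1 [0.4114 0.2695 0.1641] [[-0.7, -1.2], [1.5, 0.4]]
saucerrim 0 [ 0.4081 -0.2988  0.0213] [[-0.2, -0.6], [0.5, 0.1]]
saucerrim -1 [ 0.4094 -0.2986  0.021 ] [[-0.4, -1.2], [1.0, 0.1]]
[ 0.407  -0.2999  0.019 ] [ 0.4081 -0.2988  0.005 ]
```

The side camera reads about 2.5 px low. With that corrected, the lids come out at z≈0.102 and the rim at 0.021, both matching the text. Now I'll descend and grasp.

Emit:
apply_moves --increments '[[[0,0,0.04,0,0,0,1],[0,0,0.08,0,0,0,1],[0,0,0.113,0,0,0,1],[0,0,0.113,0,0,0,1],[0,0,0.113,0,0,0,1],[0,0,0.113,0,0,0,0],[0,0,0.113,0,0,0,0],[0,0,0.113,0,0,0,0],[0,0,0.113,0,0,0,0],[0,0,0.113,0,0,0,0],[0,0,0.113,0,0,0,0],[0,0,0.113,0,0,0,0],[0,0,0.113,0,0,0,0]]]'

```text
t: 3.45
position: [0.4098, 0.2697, 0.1265]
ee_rot: [[0.002, 1.0, 0.0], [1.0, -0.002, -0.0], [-0.0, 0.0, -1.0]]
force: [-0.1, 0.4, -0.2]
finger_gap: 0.0444
```

Still closing, so I'll hold a little longer before lifting.

Emit:
apply_moves --increments '[[[0,0,0,0,0,0,0],[0,0,0,0,0,0,0],[0,0,0,0,0,0,0],[0,0,0,0,0,0,0],[0,0,0,0,0,0,0]]]'

```text
t: 3.87
position: [0.4098, 0.2696, 0.1263]
ee_rot: [[0.002, 1.0, -0.0], [1.0, -0.002, -0.0], [-0.0, -0.0, -1.0]]
force: [0.6, 0.0, -0.6]
finger_gap: 0.0326
```

Emit:
apply_moves --increments '[[[0,0,-0.02,0,0,0,0],[0,0,-0.045,0,0,0,0],[0,0,-0.075,0,0,0,0],[0,0,-0.11,0,0,0,0],[0,0,-0.13,0,0,0,0],[-0.02,0.04,-0.13,0,0,0,0],[-0.04,0.08,-0.13,0,0,0,0],[-0.05,0.12,-0.13,0,0,0,0],[-0.06,0.16,-0.13,0,0,0,0],[-0.07,0.2,-0.13,0,0,0,0],[-0.08,0.222,-0.13,0,0,0,0],[-0.08,0.222,-0.12,0,0,0,0],[-0.08,0.222,-0.11,0,0,0,0],[-0.08,0.222,-0.11,0,0,0,0],[-0.08,0.222,-0.11,0,0,0,0]]]'

```text
t: 5.12
position: [0.63, 0.1898, 0.2354]
ee_rot: [[0.001, 1.0, -0.003], [1.0, -0.001, -0.0], [-0.0, -0.003, -1.0]]
force: [0.8, 0.4, -1.3]
finger_gap: 0.0325
```

```bash
python3 - <<'E'
from station import observe,snapshot
from geo import *
s=observe();print(s["position"].round(4),s["force"].round(2),s["finger_gap"],s["joints"].round(2))
cs=[]
for n,(x,y) in(("side",(165,190)),("top",(170,130))):
    d=snapshot(n);im=d["img"][:,:,::-1];cv2.imwrite(f"pics/{n}2.png",im);cs.append(cv2.resize(im[y:y+120,x:x+80],None,fx=5,fy=5,interpolation=2))
cv2.imwrite("pics/c2.png",np.hstack(cs))
E
```

```text
[0.63   0.1898 0.2354] [ 0.75  0.42 -1.33] 0.03247813580450004 [0.21 0.33 1.02 0.   1.79 0.21]
```

View pics/c2.png

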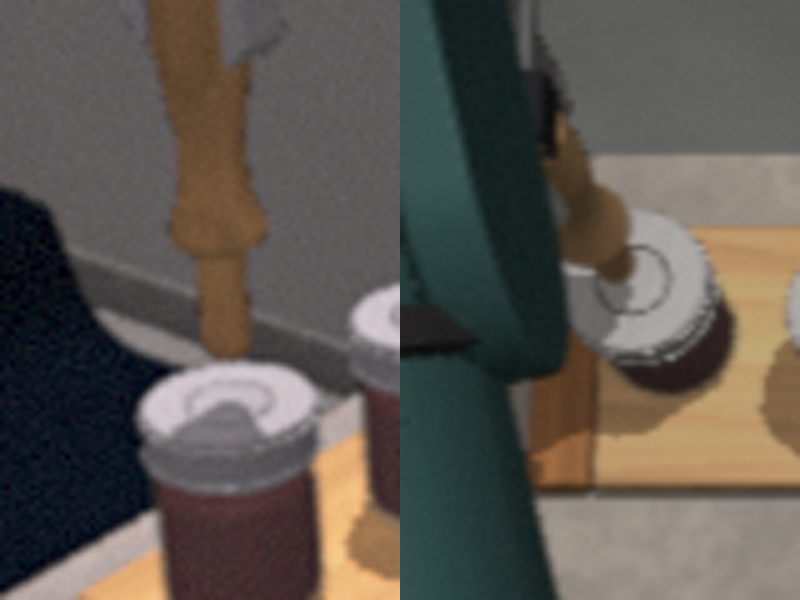

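```bash
python3 - <<'E'
from geo import *
for X in [(.63,.1898,.118),(.63,.1898,.127),(.63,.1898,.165),(.63,.1898,.23)]:print(X,proj("side0",X),"->crop",((proj("side0",X)-[165,190])*5+2).round(),proj("top0",X),"->crop",((proj("top0",X)-[170,130])*5+[402,2]).round())
E
```

```text
(0.63, 0.1898, 0.118) [211.5 259.9] ->crop [234. 351.] [214.2 183.4] ->crop [623. 269.]
(0.63, 0.1898, 0.127) [211.1 255.4] ->crop [232. 329.] [213.1 181.9] ->crop [618. 262.]
(0.63, 0.1898, 0.165) [209.5 235.9] ->crop [224. 232.] [208.5 175.5] ->crop [594. 230.]
(0.63, 0.1898, 0.23) [206.5 200.9] ->crop [210.  57.] [199.7 163.1] ->crop [550. 167.]
```

The top view puts the tip within 2 mm of the ring's middle. The side view agrees: the tip bottom at (224,357) is directly above the ring at (229,402) in the crop. Now I'll descend and press.

Emit:
apply_moves --increments '[[[0,0.001,0.008,0,0,0,0],[0,0.001,0.014,0,0,0,0],[0,0.001,0.015,0,0,0,0],[0,0.001,0.016,0,0,0,0],[0,0.001,0.016,0,0,0,0]]]'

```text
t: 5.63
position: [0.6324, 0.1892, 0.22]
ee_rot: [[0.002, 1.0, -0.001], [1.0, -0.002, -0.0], [-0.0, -0.001, -1.0]]
force: [-0.5, -0.2, -1.0]
finger_gap: 0.0327
```

Emit:
apply_moves --increments '[[[0,0,0.001,0,0,0,0],[0,0,0.002,0,0,0,0],[0,0,0.002,0,0,0,0]]]'

```text
t: 5.88
position: [0.6328, 0.1891, 0.2184]
ee_rot: [[0.002, 1.0, 0.0], [1.0, -0.002, -0.0], [-0.0, 0.0, -1.0]]
force: [-0.7, 0.1, -0.5]
finger_gap: 0.0331
```

Emit:
apply_moves --increments '[[[0,0,0.001,0,0,0,0],[0,0,0.001,0,0,0,0],[0,0,0.001,0,0,0,0]]]'

```text
t: 6.13
position: [0.6329, 0.1891, 0.2178]
ee_rot: [[0.002, 1.0, 0.001], [1.0, -0.002, 0.0], [0.0, 0.001, -1.0]]
force: [-0.0, 0.3, -0.6]
finger_gap: 0.0326
```

Emit:
apply_moves --increments '[[[0,0,0.001,0,0,0,0],[0,0,0.001,0,0,0,0],[0,0,0.001,0,0,0,0]]]'

```text
t: 6.38
position: [0.6329, 0.1892, 0.2169]
ee_rot: [[0.002, 1.0, 0.001], [1.0, -0.002, 0.0], [0.0, 0.001, -1.0]]
force: [0.1, 0.6, 1.5]
finger_gap: 0.0329
```

Contact at TCP z≈0.217. I'll keep pressing.

Emit:
apply_moves --increments '[[[0,0,0.001,0,0,0,0],[0,0,0.001,0,0,0,0],[0,0,0.001,0,0,0,0]]]'

```text
t: 6.63
position: [0.6329, 0.1891, 0.2155]
ee_rot: [[0.002, 1.0, 0.0], [1.0, -0.002, -0.0], [-0.0, 0.0, -1.0]]
force: [0.7, -0.1, 0.4]
finger_gap: 0.0324
```

Emit:
apply_moves --increments '[[[0,0,0.001,0,0,0,0],[0,0,0.001,0,0,0,0],[0,0,0.001,0,0,0,0]]]'

```text
t: 6.88
position: [0.6328, 0.1892, 0.2143]
ee_rot: [[0.002, 1.0, 0.0], [1.0, -0.002, -0.0], [-0.0, 0.0, -1.0]]
force: [0.4, -0.4, 2.0]
finger_gap: 0.0326
```

Emit:
apply_moves --increments '[[[0,0,0.001,0,0,0,0],[0,0,0.002,0,0,0,0],[0,0,0.002,0,0,0,0]]]'

```text
t: 7.13
position: [0.6328, 0.1891, 0.2122]
ee_rot: [[0.002, 1.0, 0.0], [1.0, -0.002, -0.0], [-0.0, 0.0, -1.0]]
force: [-0.2, -0.1, 0.8]
finger_gap: 0.0323
```

Emit:
apply_moves --increments '[[[0,0,0.001,0,0,0,0],[0,0,0.002,0,0,0,0],[0,0,0.002,0,0,0,0]]]'

```text
t: 7.38
position: [0.6328, 0.1892, 0.2111]
ee_rot: [[0.002, 1.0, 0.001], [1.0, -0.002, 0.0], [0.0, 0.001, -1.0]]
force: [-0.3, -0.4, 2.9]
finger_gap: 0.0326
```

Emit:
apply_moves --increments '[[[0,0,0.001,0,0,0,0],[0,0,0.002,0,0,0,0],[0,0,0.002,0,0,0,0]]]'

```text
t: 7.63
position: [0.6328, 0.1892, 0.2105]
ee_rot: [[0.002, 1.0, 0.002], [1.0, -0.002, 0.0], [0.0, 0.002, -1.0]]
force: [-1.2, 0.2, 8.0]
finger_gap: 0.0325
```

It went in about 6 mm at about 3 N, then firmed at 9 N, so lid 1 seems to be the unsealed one. I'll retract and look, to rule out the muddler having slipped in the grip.

Emit:
apply_moves --increments '[[[0,0,-0.01,0,0,0,0],[0,0,-0.027,0,0,0,0],[0,0,-0.027,0,0,0,0],[0,0,-0.027,0,0,0,0]]]'

```text
t: 7.97
position: [0.633, 0.1892, 0.2359]
ee_rot: [[0.002, 1.0, 0.001], [1.0, -0.002, 0.0], [0.0, 0.001, -1.0]]
force: [0.5, -1.1, -0.8]
finger_gap: 0.0328
```

```bash
python3 - <<'E'
from station import observe,snapshot
from geo import *
s=observe();print(s["position"].round(4),s["force"].round(2),s["finger_gap"])
old=cv2.imread("pics/side2.png");d=snapshot("side");im=d["img"][:,:,::-1];cv2.imwrite("pics/side3.png",im)
x,y=165,190
cv2.imwrite("pics/c3.png",np.hstack([cv2.resize(i[y:y+120,x:x+80],None,fx=5,fy=5,interpolation=2) for i in(old,im)]))
E
```

```text
[0.633  0.1892 0.2359] [ 0.49 -1.09 -0.76] 0.03284394969093509
```

View pics/c3.png

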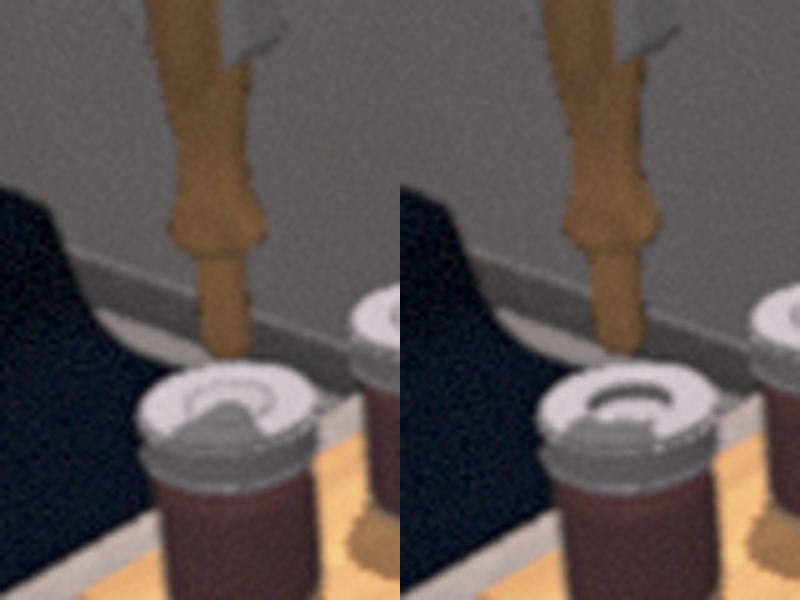

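Clear: in the right crop lid 1's panel is now recessed (shadowed ring at about (630,400)), and the muddler sits in the grip as before. I'll press the others too, in order, starting with lid 2.

Emit:
apply_moves --increments '[[[-0.04,-0.006,0,0,0,0,0],[-0.075,-0.012,0,0,0,0,0],[-0.095,-0.014,0,0,0,0,0],[-0.095,-0.014,0.001,0,0,0,0],[-0.095,-0.014,0.012,0,0,0,0],[-0.095,-0.014,0.017,0,0,0,0],[-0.095,-0.014,0.018,0,0,0,0],[-0.095,-0.014,0.019,0,0,0,0],[-0.095,-0.014,0.02,0,0,0,0],[-0.095,-0.014,0.02,0,0,0,0]]]'

```text
t: 8.85
position: [0.6183, 0.0952, 0.2166]
ee_rot: [[0.0, 1.0, 0.001], [1.0, -0.0, -0.001], [-0.001, 0.001, -1.0]]
force: [-1.7, -1.0, 7.3]
finger_gap: 0.033
```

Emit:
apply_moves --increments '[[[0,0,0.0005,0,0,0,0],[0,0,0.0007,0,0,0,0],[0,0,0.0007,0,0,0,0]]]'

```text
t: 9.1
position: [0.6183, 0.0952, 0.2165]
ee_rot: [[0.0, 1.0, 0.001], [1.0, -0.0, -0.001], [-0.001, 0.001, -1.0]]
force: [-3.3, -0.9, 8.4]
finger_gap: 0.0325
```

Lid 2 is firm at 9–10 N. On to lid 3.

Emit:
apply_moves --increments '[[[0,0,-0.01,0,0,0,0],[0,0,-0.02,0,0,0,0],[-0.04,0.004,-0.02,0,0,0,0],[-0.075,0.008,-0.02,0,0,0,0],[-0.095,0.01,-0.02,0,0,0,0],[-0.095,0.01,-0.019,0,0,0,0],[-0.095,0.01,-0.009,0,0,0,0],[-0.095,0.01,-0.004,0,0,0,0],[-0.095,0.01,-0.003,0,0,0,0],[-0.095,0.01,-0.002,0,0,0,0],[-0.095,0.01,-0.001,0,0,0,0],[-0.095,0.01,-0.0005,0,0,0,0],[-0.095,0.01,-0.0005,0,0,0,0]]]'

```text
t: 10.18
position: [0.6282, 0.0003, 0.2169]
ee_rot: [[0.001, 1.0, 0.001], [1.0, -0.001, 0.0], [0.0, 0.001, -1.0]]
force: [-1.6, 0.8, 4.5]
finger_gap: 0.0327
```

Emit:
apply_moves --increments '[[[0,0,0.001,0,0,0,0],[0,0,0.0015,0,0,0,0],[0,0,0.0015,0,0,0,0]]]'

```text
t: 10.43
position: [0.6282, 0.0002, 0.2165]
ee_rot: [[0.001, 1.0, 0.002], [1.0, -0.001, 0.0], [0.0, 0.002, -1.0]]
force: [-2.5, -0.1, 8.0]
finger_gap: 0.033
```

Lid 3 is firm. Lid 4 next.

Emit:
apply_moves --increments '[[[0,0,-0.01,0,0,0,0],[0,0,-0.021,0,0,0,0],[-0.04,-0.002,-0.021,0,0,0,0],[-0.075,-0.003,-0.021,0,0,0,0],[-0.094,-0.004,-0.021,0,0,0,0],[-0.094,-0.004,-0.02,0,0,0,0],[-0.094,-0.004,-0.01,0,0,0,0],[-0.094,-0.004,-0.004,0,0,0,0],[-0.094,-0.004,-0.003,0,0,0,0],[-0.094,-0.004,-0.002,0,0,0,0],[-0.094,-0.004,-0.001,0,0,0,0],[-0.094,-0.004,0,0,0,0,0],[-0.094,-0.004,0,0,0,0,0]]]'

```text
t: 11.52
position: [0.6243, -0.0936, 0.2164]
ee_rot: [[0.0, 1.0, 0.003], [1.0, -0.0, -0.001], [-0.001, 0.003, -1.0]]
force: [-1.7, -1.2, 7.9]
finger_gap: 0.0328
```

Lid 4 is firm. I'll carry the muddler back above the stand.

Emit:
apply_moves --increments '[[[0,0,-0.015,0,0,0,0],[0,0,-0.041,0,0,0,0],[0.04,-0.0236,-0.041,0,0,0,0],[0.08,-0.047,-0.041,0,0,0,0],[0.115,-0.068,-0.041,0,0,0,0],[0.15,-0.0886,-0.041,0,0,0,0],[0.185,-0.109,-0.041,0,0,0,0],[0.22,-0.13,-0.041,0,0,0,0],[0.255,-0.151,-0.041,0,0,0,0],[0.29,-0.171,-0.041,0,0,0,0],[0.325,-0.192,-0.041,0,0,0,0],[0.35,-0.206,-0.041,0,0,0,0],[0.363,-0.2145,-0.041,0,0,0,0],[0.363,-0.2145,-0.041,0,0,0,0],[0.363,-0.2145,-0.041,0,0,0,0],[0.363,-0.2145,-0.041,0,0,0,0]]]'

```text
t: 12.85
position: [0.4102, 0.2685, 0.2542]
ee_rot: [[0.001, 1.0, -0.0], [1.0, -0.001, -0.001], [-0.001, -0.0, -1.0]]
force: [-0.4, -0.1, 0.1]
finger_gap: 0.0328
```

Emit:
apply_moves --increments '[[[0.001,0,0.03,0,0,0,0],[0.001,0,0.06,0,0,0,0],[0.001,0,0.075,0,0,0,0],[0.001,0,0.08,0,0,0,0],[0.001,0,0.085,0,0,0,0],[0.001,0,0.09,0,0,0,0],[0.001,0,0.095,0,0,0,0],[0.001,0,0.1,0,0,0,0],[0.001,0,0.1,0,0,0,0]]]'

```text
t: 13.6
position: [0.4104, 0.2694, 0.1544]
ee_rot: [[0.002, 1.0, -0.0], [1.0, -0.002, -0.0], [-0.0, -0.0, -1.0]]
force: [0.5, -0.4, -1.4]
finger_gap: 0.0331
```

No contact with the hole edge, so I'll lower it to its shoulder.

Emit:
apply_moves --increments '[[[0,0,0.01,0,0,0,0],[0,0,0.018,0,0,0,0],[0,0,0.023,0,0,0,0],[0,0,0.026,0,0,0,0],[0,0,0.027,0,0,0,0],[0,0,0.027,0,0,0,0]]]'

```text
t: 14.1
position: [0.4102, 0.2695, 0.1273]
ee_rot: [[0.002, 1.0, -0.001], [1.0, -0.002, -0.0], [-0.0, -0.001, -1.0]]
force: [0.2, -0.5, -1.0]
finger_gap: 0.0329
```

Emit:
apply_moves --increments '[[[0,0,0.001,0,0,0,0],[0,0,0.001,0,0,0,0],[0,0,0.001,0,0,0,0.6],[0,0,0.001,0,0,0,0.8],[0,0,0.001,0,0,0,1],[0,0,0.001,0,0,0,1],[0,0,0.001,0,0,0,1],[0,0,0.001,0,0,0,1],[0,0,0.001,0,0,0,1],[0,0,0.001,0,0,0,1],[0,0,0.001,0,0,0,1],[0,0,0.001,0,0,0,1]]]'

```text
t: 15.1
position: [0.4104, 0.2696, 0.1267]
ee_rot: [[0.002, 1.0, -0.0], [1.0, -0.002, -0.0], [-0.0, -0.0, -1.0]]
force: [-1.0, 0.2, -0.2]
finger_gap: 0.0928
```

Emit:
apply_moves --increments '[[[0,0,-0.03,0,0,0,1],[0,0,-0.07,0,0,0,1],[0,0,-0.1,0,0,0,1],[-0.02,0.04,-0.1,0,0,0,1],[-0.04,0.08,-0.1,0,0,0,1],[-0.05,0.12,-0.1,0,0,0,1],[-0.06,0.16,-0.1,0,0,0,1],[-0.07,0.2,-0.1,0,0,0,1],[-0.08,0.222,-0.09,0,0,0,1],[-0.08,0.222,-0.06,0,0,0,1],[-0.08,0.222,-0.05,0,0,0,1],[-0.08,0.222,-0.05,0,0,0,1],[-0.08,0.222,-0.05,0,0,0,1]]]'

```text
t: 16.18
position: [0.6311, 0.1895, 0.1762]
ee_rot: [[0.001, 1.0, -0.002], [1.0, -0.001, -0.0], [-0.0, -0.002, -1.0]]
force: [0.4, -0.9, 0.3]
finger_gap: 0.0941
```

```bash
python3 - <<'E'
from station import observe,snapshot
from geo import *
s=observe();print(s["position"].round(4),s["finger_gap"])
d=snapshot("side");im=d["img"][:,:,::-1];cv2.imwrite("pics/side4.png",im)
x,y=165,200
cv2.imwrite("pics/c4.png",cv2.resize(im[y:y+140,x:x+180],None,fx=4,fy=4,interpolation=2))
E
```

```text
[0.6311 0.1895 0.1762] 0.09407436898594912
```

View pics/c4.png

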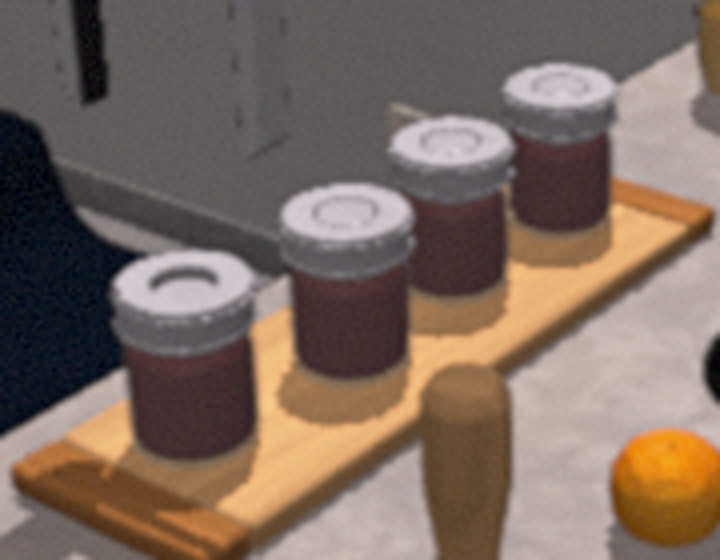

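Lid 1 is the only recessed one (crop (184,275)); the other three look flat and in place, the muddler is back in its stand, and the open fingers sit on both sides of jar 1. I'll descend and grip the glass.

Emit:
apply_moves --increments '[[[0,0,0.035,0,0,0,1],[0,0,0.07,0,0,0,1],[0,0,0.105,0,0,0,1],[0,0,0.125,0,0,0,1],[0,0,0.129,0,0,0,1],[0,0,0.129,0,0,0,1],[0,0,0.129,0,0,0,0],[0,0,0.129,0,0,0,0],[0,0,0.129,0,0,0,0],[0,0,0.129,0,0,0,0],[0,0,0.129,0,0,0,0],[0,0,0.129,0,0,0,0],[0,0,0.129,0,0,0,0],[0,0,0.129,0,0,0,0],[0,0,0.129,0,0,0,0]]]'

```text
t: 17.48
position: [0.6329, 0.1892, 0.0489]
ee_rot: [[0.002, 1.0, 0.002], [1.0, -0.002, 0.0], [0.0, 0.002, -1.0]]
force: [-0.8, -0.5, 5.5]
finger_gap: 0.0615
```

Emit:
apply_moves --increments '[[[0,0,-0.005,0,0,0,0],[0,0,-0.012,0,0,0,0],[0,0,-0.02,0,0,0,0],[0,0,-0.02,0,0,0,0]]]'

```text
t: 17.82
position: [0.6329, 0.1893, 0.0691]
ee_rot: [[0.002, 1.0, 0.002], [1.0, -0.002, 0.0], [0.0, 0.002, -1.0]]
force: [0.3, 0.0, -2.7]
finger_gap: 0.0616
```

Lifted: about 3 N of weight and the gap steady. I'll raise it above the lids and carry it to the saucer.

Emit:
apply_moves --increments '[[[0,0,-0.02,0,0,0,0],[0,0,-0.05,0,0,0,0],[0,0,-0.08,0,0,0,0],[0,0,-0.11,0,0,0,0],[0,0,-0.14,0,0,0,0],[-0.02,-0.01,-0.14,0,0,0,0],[-0.05,-0.023,-0.14,0,0,0,0],[-0.085,-0.04,-0.14,0,0,0,0],[-0.12,-0.055,-0.14,0,0,0,0],[-0.155,-0.071,-0.14,0,0,0,0],[-0.19,-0.088,-0.14,0,0,0,0],[-0.225,-0.104,-0.14,0,0,0,0],[-0.26,-0.12,-0.14,0,0,0,0],[-0.295,-0.136,-0.14,0,0,0,0],[-0.33,-0.152,-0.14,0,0,0,0],[-0.365,-0.168,-0.14,0,0,0,0],[-0.4,-0.184,-0.14,0,0,0,0],[-0.435,-0.2,-0.14,0,0,0,0],[-0.465,-0.214,-0.14,0,0,0,0],[-0.488,-0.225,-0.14,0,0,0,0]]]'

```text
t: 19.48
position: [0.4045, -0.3007, 0.2077]
ee_rot: [[0.004, 1.0, -0.001], [1.0, -0.004, -0.001], [-0.001, -0.001, -1.0]]
force: [-0.6, 0.7, -3.5]
finger_gap: 0.0614
```

Emit:
apply_moves --increments '[[[0,0,0.03,0,0,0,0],[0,0,0.065,0,0,0,0],[0,0,0.1,0,0,0,0],[0,0,0.13,0,0,0,0],[0,0,0.145,0,0,0,0],[0,0,0.145,0,0,0,0],[0,0,0.145,0,0,0,0]]]'

```text
t: 20.07
position: [0.4057, -0.2978, 0.062]
ee_rot: [[0.002, 1.0, -0.002], [1.0, -0.002, 0.002], [0.002, -0.002, -1.0]]
force: [0.8, -0.2, -2.0]
finger_gap: 0.0613
```

```bash
python3 - <<'E'
from station import observe,snapshot
from geo import *
s=observe();p=s["position"];print(p.round(4),s["force"].round(1),s["finger_gap"])
cs=[]
for n,(x,y) in(("side",(380,170)),("top",(395,235))):
    d=snapshot(n);im=d["img"][:,:,::-1];cv2.imwrite(f"pics/{n}5.png",im);cs.append(cv2.resize(im[y:y+130,x:x+100],None,fx=4,fy=4,interpolation=2))
cv2.imwrite("pics/c5.png",np.hstack(cs))
E
```

```text
[ 0.4057 -0.2978  0.062 ] [ 0.8 -0.2 -2. ] 0.0612779447826314
```

View pics/c5.png

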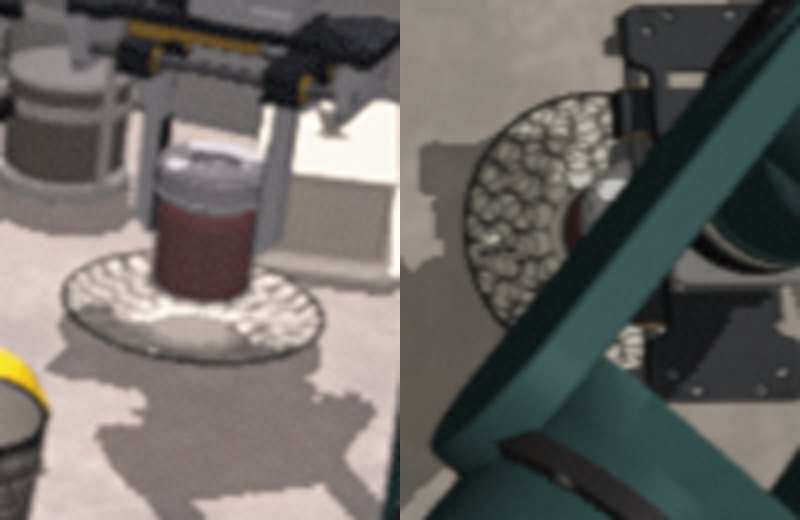

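Jar upright above the saucer, its bottom centre at about side (430,240). I'll check the offset from the saucer's centre.

```bash
python3 - <<'E'
from geo import *
print("pred jar bottom",proj("side0",[.4057,-.2978,.029]),"obs(430.3,237.2 corrected)",onz("side0",(430.3,237.2),.029))
print("saucer rim side",onz("side0",(427.9,243.5),.019),"top",onz("top0",(446.2,293.1),.019))
E
```

```text
pred jar bottom [429.6 241.1] obs(430.3,237.2 corrected) [ 0.4127 -0.3197  0.029 ]
saucer rim side [ 0.4109 -0.3033  0.019 ] top [ 0.407  -0.2999  0.019 ]
```

Emit:
apply_moves --increments '[[[-0.0015,0.0025,0,0,0,0,0],[-0.0015,0.0025,0.008,0,0,0,0],[-0.0015,0.0025,0.015,0,0,0,0],[-0.0015,0.0025,0.02,0,0,0,0],[-0.0015,0.0025,0.021,0,0,0,0],[-0.0015,0.0025,0.021,0,0,0,0]]]'

```text
t: 20.67
position: [0.4082, -0.2994, 0.0408]
ee_rot: [[0.002, 1.0, -0.002], [1.0, -0.002, 0.001], [0.001, -0.002, -1.0]]
force: [0.8, -0.9, -2.7]
finger_gap: 0.061
```

Emit:
apply_moves --increments '[[[0,0,0.001,0,0,0,0],[0,0,0.002,0,0,0,0],[0,0,0.002,0,0,0,0]]]'

```text
t: 20.92
position: [0.4088, -0.3, 0.0398]
ee_rot: [[0.002, 1.0, 0.0], [1.0, -0.002, -0.0], [-0.0, 0.0, -1.0]]
force: [0.1, 0.0, -2.6]
finger_gap: 0.0615
```

Emit:
apply_moves --increments '[[[0,0,0.001,0,0,0,0],[0,0,0.0015,0,0,0,0],[0,0,0.0015,0,0,0,0]]]'

```text
t: 21.17
position: [0.4087, -0.2999, 0.0383]
ee_rot: [[0.002, 1.0, 0.0], [1.0, -0.002, -0.0], [-0.0, 0.0, -1.0]]
force: [0.3, 0.8, -3.2]
finger_gap: 0.0615
```

Emit:
apply_moves --increments '[[[0,0,0.001,0,0,0,0],[0,0,0.0015,0,0,0,0],[0,0,0.0015,0,0,0,0]]]'

```text
t: 21.42
position: [0.4088, -0.3, 0.0381]
ee_rot: [[0.002, 1.0, 0.0], [1.0, -0.002, -0.0], [-0.0, 0.0, -1.0]]
force: [-3.6, 2.8, 6.1]
finger_gap: 0.0615
```

Contact is at the expected height (underside ≈5 mm). The small side force suggests easing about 1 mm towards (-x,+y), so I'll do that before releasing.

Emit:
apply_moves --increments '[[[0,0,-0.003,0,0,0,0],[0.0008,-0.0008,-0.003,0,0,0,0],[0.0008,-0.0008,-0.002,0,0,0,0],[0.0008,-0.0008,-0.001,0,0,0,0],[0.0008,-0.0008,-0.0005,0,0,0,0],[0.0008,-0.0008,-0.0005,0,0,0,0]]]'

```text
t: 21.92
position: [0.408, -0.2991, 0.0381]
ee_rot: [[0.002, 1.0, 0.0], [1.0, -0.002, -0.0], [-0.0, 0.0, -1.0]]
force: [-2.2, 1.4, 4.0]
finger_gap: 0.0618
```

Same contact height and less side force: it stands on the flat middle. Release and retreat upward.

Emit:
apply_moves --increments '[[[0,0,-0.001,0,0,0,0],[0,0,-0.001,0,0,0,0.7],[0,0,-0.001,0,0,0,0.8],[0,0,-0.001,0,0,0,0.9],[0,0,-0.001,0,0,0,1],[0,0,-0.001,0,0,0,1],[0,0,-0.001,0,0,0,1],[0,0,-0.001,0,0,0,1],[0,0,-0.001,0,0,0,1],[0,0,-0.001,0,0,0,1],[0,0,-0.02,0,0,0,1],[0,0,-0.05,0,0,0,1],[0,0,-0.085,0,0,0,1],[0,0,-0.12,0,0,0,1],[0,0,-0.155,0,0,0,1],[0,0,-0.19,0,0,0,1],[0.04,0,-0.2,0,0,0,1],[0.08,0,-0.2,0,0,0,1],[0.12,0,-0.2,0,0,0,1],[0.15,0,-0.2,0,0,0,1]]]'

```text
t: 23.58
position: [0.4081, -0.1469, 0.238]
ee_rot: [[0.002, 1.0, 0.002], [1.0, -0.002, 0.0], [0.0, 0.002, -1.0]]
force: [1.9, 0.1, 0.3]
finger_gap: 0.0941
```

```bash
python3 - <<'E'
from station import observe,snapshot
from geo import *
s=observe();p=s["position"];print(p.round(4),s["force"].round(1),s["t"])
d=snapshot("side");a=d["img"][:,:,::-1];cv2.imwrite("pics/side6.png",a)
d=snapshot("top");b=d["img"][:,:,::-1];cv2.imwrite("pics/top6.png",b)
c=np.hstack([cv2.resize(a[180:280,380:480],None,fx=3,fy=3,interpolation=2),cv2.resize(b[245:345,395:495],None,fx=3,fy=3,interpolation=2)])
f=np.hstack([a[60:360,:400],b[150:450,120:520]]) 
cv2.imwrite("pics/c6.png",np.vstack([cv2.copyMakeBorder(c,0,0,0,200,0),f]))
E
```

```text
[ 0.4081 -0.1469  0.238 ] [1.9 0.1 0.3] 23.5833
```

View pics/c6.png

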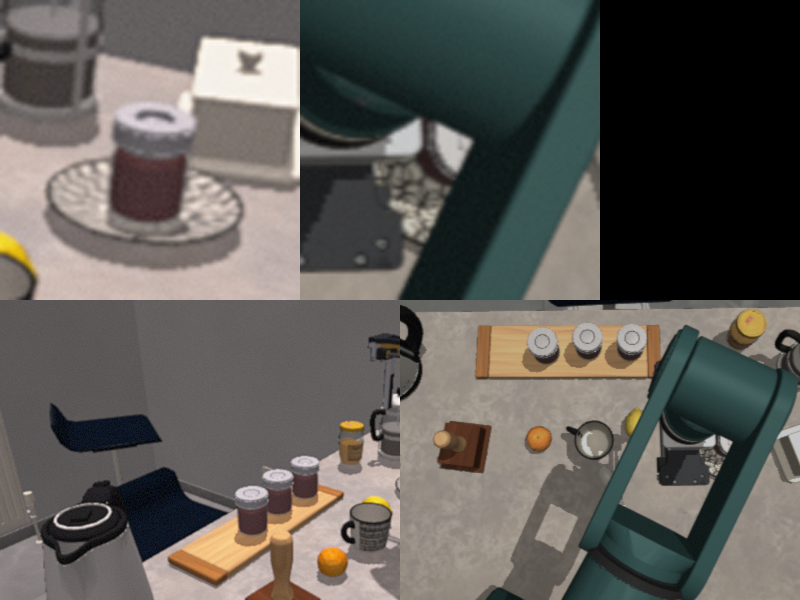

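The jar stands upright in the saucer, the muddler is in its stand and the three other jars are in place. The top view of the saucer is blocked by the arm, so I'll move clear for a last check of centring.

Emit:
apply_moves --increments '[[[0.04,0,0,0,0,0,1],[0.08,0,-0.01,0,0,0,1],[0.12,0,-0.02,0,0,0,1],[0.16,0,-0.03,0,0,0,1],[0.2,0,-0.03,0,0,0,1],[0.24,0,-0.03,0,0,0,1],[0.26,0,-0.03,0,0,0,1],[0.26,0,-0.03,0,0,0,1]]]'

```text
t: 24.35
position: [0.4089, 0.1136, 0.2671]
ee_rot: [[-0.003, 1.0, -0.0], [1.0, 0.003, 0.001], [0.001, -0.0, -1.0]]
force: [0.3, -0.0, 0.1]
finger_gap: 0.0939
```

```bash
python3 - <<'E'
from station import observe,snapshot
from geo import *
a=snapshot("side")["img"][:,:,::-1];b=snapshot("top")["img"][:,:,::-1]
cv2.imwrite("pics/c7.png",np.hstack([cv2.resize(i,None,fx=4,fy=4,interpolation=2) for i in(a[180:280,380:480],b[240:340,395:495])]))
for X in[(.408,-.2993,.09),(.408,-.2993,.026),(.408,-.2993,.005),(.408,-.2993,.019)]:print(X,"side crop",((proj("side0",X)+[0,2.5]-[380,180])*4+2).round(),"top crop",((proj("top0",X)-[395,240])*4+[402,2]).round())
E
```

```text
(0.408, -0.2993, 0.09) side crop [209. 160.] top crop [642. 199.]
(0.408, -0.2993, 0.026) side crop [197. 259.] top crop [609. 211.]
(0.408, -0.2993, 0.005) side crop [193. 290.] top crop [599. 215.]
(0.408, -0.2993, 0.019) side crop [196. 270.] top crop [606. 212.]
```

View pics/c7.png

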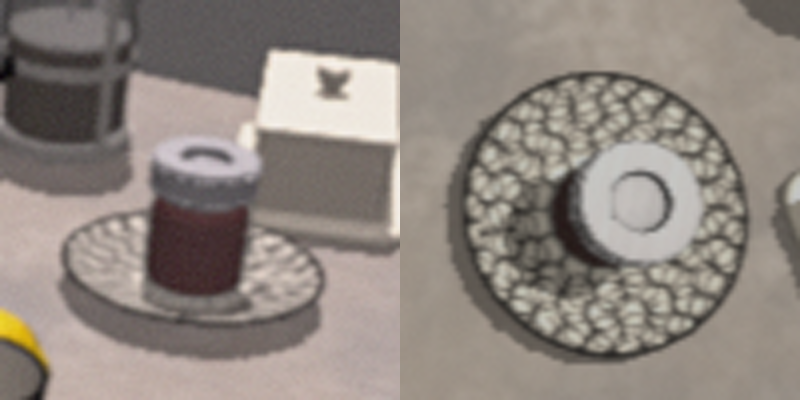

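The lid centre is at top crop (641,203) against an expected (642,199), and the rim centre at (607,213) against (606,212). That puts the jar upright and centred to about 1–2 mm, with the arm well clear. Handing in.

```bash
python3 -c "
from station import close_job;print(close_job())"
```

```text
the job is handed in; nothing more can be done
None
```

I handed the job in at about 24 s of the 72 s allowed; the unsealed jar was jar 1, the leftmost.

- **Lid test:** I pressed lids 1 to 4 from left to right with the muddler. Lid 1 gave way at about 3 N, went in about 6 mm and stayed in, which the side camera confirmed. Lids 2, 3 and 4 stayed firm at about 9 N.
- **Placing:** The muddler is back in its stand. Jar 1 stands upright in the middle of the saucer, and the other three jars are still where they were on the board.

**Last checks:**
- The final top view showed jar 1 centred to within about 1–2 mm.
- When I first set it down there was a small side force of about 4 N. I shifted the jar about 1 mm, which roughly halved that force, and it came to rest at the height expected for the flat middle.
- The side camera read about 2.5 px low compared with the arm's own position, so I corrected for that.
- Before lowering, a side-view estimate put the jar's base about 2 cm off in y. I took that as measurement error, because the dark jam hides the jar's real base, and the final top view agreed.

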